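Set out the solvent-mixing station

TASK

Set up the mixing station on the lab bench: stand the beaker on the middle of the stirrer's plate, with the stir bar inside it and the knobbed cover fitted on top. In the two-bay tray, stand the tall bottle in the bay next to the stirrer and the squat jar in the other bay, so that the bottle is between the stirrer and the jar. Leave the mouse, the vial rack and the spare cap where they are.

Things in the scene. Friction and masses are not known exactly. Their poses are not given: they have to be found in the camera images.
- stirrer: magnetic stirrer, fixed to the bench: white box 147 x 120 mm with a round steel plate (110 mm across) whose flat top is 50 mm above the bench, and a black knob on its front. Origin: at bench height, straight below the centre of the plate; z up, front towards -x (the box reaches 85 mm to -x, 62 mm to +x, 60 mm to either side). It stands to the left or to the right of the tray.
- tray: shallow grey two-bay bottle tray, fixed to the bench: 104 mm along its x, 208 mm along its y, walls 4 mm thick and 18 mm high, floor 4 mm thick, parted by a cross wall of the same height in the middle into two bays of 96 x 98 mm; bay centres at y = +51 and -51 mm in its frame. Origin: centre of the underside; z up.
- beaker: wide low white plastic beaker, straight-sided, 66 mm across, 70 mm tall, wall 3 mm, floor 4 mm, open at the top, no handle, 70 g. Origin: centre of its underside, z up. Grasp across the outside.
- stir_bar: white eight-sided stir bar, a rod 38 mm long (along its x) and 12 mm thick, lying on the bench, 15 g. Origin: underneath the rod's middle, on the bench; the rod's axis is 6 mm above.
- cover: grey round beaker cover, 60 g: below, a locating plug 51 mm across and 6 mm deep, on which it stands; a disc 76 mm across, 6 to 11 mm above the origin, that rests on the beaker rim when fitted; on top an upright round knob 18 mm across, 11 to 40 mm above the origin. Origin: centre of the plug's underside, z up; when fitted, 64 mm above the beaker's origin.
- tall_bottle: tall slim amber glass bottle, body 50 mm across up to 100 mm height, sloping shoulder, white screw cap 32 mm across from 122 to 150 mm height (the top), about 0.25 kg. Origin: centre of its underside, z up. The cap is firmly on.
- jar: short squat amber glass jar, body 64 mm across up to 50 mm height, flat white cap 58 mm across from 55 to 72 mm height (the top), about 0.22 kg. Origin: centre of its underside, z up. The cap is firmly on.
- mouse: black computer mouse, loose, 100 x 58 mm, 26 mm tall; bystander. Origin: centre of its underside.
- vial_rack: blue rack full of small vials, loose, 70 x 110 mm, 48 mm tall; bystander. Origin: centre of its underside.
- spare_cap: single white screw cap lying on the bench, loose, 40 mm across, 18 mm tall; bystander. Origin: centre of its underside.
Not all that is in view belongs to the job. Leave any black or yellow look-alike of the beaker alone.

How it is judged (in metres and radians):
At the end, for the whole second after the job is handed in: Beaker upright on the stirrer plate within 15 mm of its centre, stir bar inside, cover level with its plug in the mouth, within 10 mm of centre; tall bottle upright on the floor of the bay on the stirrer's side, jar likewise in the other bay; all released and at rest (horizontal distance between beaker and stirrer below 0.015 m and z of beaker in the frame of stirrer between 0.046 and 0.054 m and angle between beaker's own z axis and vertical below 0.06 rad and horizontal distance between stir_bar and beaker below 0.03 m and z of stir_bar in the frame of beaker between 0 and 0.03 m and horizontal distance between cover and beaker below 0.01 m and z of cover in the frame of beaker between 0.06 and 0.068 m and angle between cover's own z axis and vertical below 0.08 rad and x of tall_bottle in the frame of tray between -0.03 and 0.03 m and z of tall_bottle in the frame of tray between 0 and 0.008 m and angle between each of tall_bottle, jar's own z axis and vertical below 0.1 rad and x of jar in the frame of tray between -0.03 and 0.03 m and z of jar in the frame of tray between 0 and 0.008 m and ((y of stirrer in the frame of tray above 0 m and y of tall_bottle in the frame of tray between 0.022 and 0.082 m and y of jar in the frame of tray between -0.082 and -0.022 m) or (y of stirrer in the frame of tray below 0 m and y of tall_bottle in the frame of tray between -0.082 and -0.022 m and y of jar in the frame of tray between 0.022 and 0.082 m)) and linear speed of each of beaker, stir_bar, cover, tall_bottle, jar below 0.02 m/s); the robot touches nothing.
It fails at once if a bystander (mouse, vial rack or spare cap) is moved more than 20 mm (distance of any of mouse, vial_rack, spare_cap from where it was at the start of the episode above 0.02 m).
It also fails if it takes over 131 s, if anything falls off the work surface, if the arm or the gripper's body presses on something with over 40 N, if the wrist force passes 120 N, or if a joint passes its speed limit or range.

ROBOT

A 6-joint arm with a two-finger parallel gripper is mounted at the origin on the work surface. World frame = base frame: x ahead of the robot, y to its left, z up, the work surface at z = 0. Lengths are in mm, angles in rad, forces in N, time in s.
With the tool pointing down it reaches from about 425 to 925 mm from the base axis. Payload 12.5 kg.
Tool frame: the origin (TCP) lies on the centre line of the jaws, within the pads' length; the fingertips stand 14 mm ahead of it and the grasp point (between the pads) lies 5 mm behind it; z points along the fingers, y is the line along which they close (so a half turn about z gives the same grasp; the last joint's range is limited). The gripper opens to 85 mm and grips with 20 to 120 N. Pads are 22 mm wide; open, the fingers measure 114 mm over their backs; the gripper's body (76 mm by 85 mm) begins 54 mm behind the grasp point. The pads swing forward as they close: fully open they stand 13 mm farther back than shut.
Start: joints at [-0.106, 0.491, 1.559, -0, 1.092, -0.106], TCP at [625.015, 0.021, 245.327] pointing down, gripper open.
Joint ranges: [-3.1, 3.1], [-0.84, 2.19], [0.05, 2.79], [-1.13, 4.28], [0.06, 2.93], [-2.69, 2.69]. Speed limits (rad/s): [2.22, 2.22, 2.79, 3.14, 3.14, 3.14].

INTERFACE

Orientations are given as a unit quaternion [x, y, z, w].
In Python, from plant import * gives the robot as it stands.
- The arm moves only by the tool carry_out, never from a script. Its argument "deltas" is a list of rows, each an object of numbers: "tx", "ty", "tz": the shift along the tool's x, y, z in cm; "roll": the turn about the tool's z in rad. A call has exactly 10 rows; each row is the pose to reach, as a shift and turn from the pose commanded when the call began, along the tool's axes at that moment; what a row does not reach only later rows make up. A row lasts 1/12 s, in which the tool goes at most 41.7 mm and 7.16 degrees, less where a joint would pass 70% of its speed; a pose out of reach is approached as far as the arm can. A call with a gripper value outside its range is refused whole. "jaw" is the opening, from -1 (shut) to 1 (fully open), set as the call begins (left out, the last holds). The fingers move at their own pace and stop on an object; "force" is the grip in N (left out, the last holds). Time passes only in rows, so rows that repeat a pose let the fingers close, or fill a call up. It gives the time, the measured TCP pose, the force, the opening and the grip force at its end, in the units of the state.
- state(): the state, without advancing time (a new reading comes with each control period).
- grab_frame(name): name is "scene" or "side" or "wrist"; returns a dict with "pixels" (480x640x3 uint8, red, green, blue), "range_z" (480x640 float32, mm along the optical axis (not along the pixel's ray), 0 where there is no reading), "vfov" (degrees; the focal length in pixels is half the picture's height over the tangent of half this angle, whatever the lens; pixels are square), "cx", "cy" (the principal point, pixels), "k1" (the pictures are not rectified: a ray, as slopes to the right and down, at radius r is drawn at 1 + k1 r^2 times it, then the intrinsics apply), "position" and "attitude" of the camera in the world. Camera axes: x right, y up, looking along -z (the intrinsics and any distortion apply to the point x, -y, -z); pixel columns grow to the right and rows downward; lengths in mm; the calibration is good to about 2 mm. A picture is of the moment at which its call begins.
- close_job(): hands the job in; it is judged then, once.
The state is a dict: "time": time; "joints": joint angles; "dq": joint speeds; "joint_efforts": joint torques, N m; "position": TCP position; "eef_rot": TCP orientation; "wrist_force": force on the tool from outside, world axes, zero at the start; "ft_torque": the same for the moment, N m; "grip_width": finger opening in mm; "grasp_force": force on a finger pad.
Only numpy, scipy, OpenCV 4.12 (cv2) and the standard library are available. Lean on these libraries where they do the work, as an engineer would, in place of code of your own. Each camera call takes 0.05 s, during which the arm holds its last target. There are 200 camera calls.

## Working session

There is one attempt and no reset: what is moved stays moved. The work goes in short steps, Python scripts to look and compute and a tool call to move; the robot and the scene stay as the last step left them, time stands still between calls to the robot, and variables do not carry over. Pictures are saved under pics/ and viewed, at most 14 in all, crops included, and the job is handed in when it is done.

Besides the shell and the picture viewer there is one more tool, called after "Request:" as name([rows], argument=value, ...), one row to a line, values as JSON. carry_out: Moves the arm, as the interface text tells. Its arguments: {"type":"object","properties":{"deltas":{"type":"array"},"jaw":{"type":"number"},"force":{"type":"number"}},"required":["deltas"]}

```bash
mkdir -p pics; cat > h.py <<'E'
from plant import *
import numpy as np, cv2, pickle
from scipy.spatial.transform import Rotation as R
def grab(n,tag):
    f=grab_frame(n); pickle.dump(f,open(f'{tag}.pkl','wb')); cv2.imwrite(f'pics/{tag}.png',f['pixels'][:,:,::-1]); return f
def load(tag): return pickle.load(open(f'{tag}.pkl','rb'))
def rays(f,uv):
    F=240/np.tan(np.radians(f['vfov'])/2)
    K=np.array([[F,0,f['cx']],[0,F,f['cy']],[0,0,1.]])
    n=cv2.undistortPoints(np.array(uv,float).reshape(-1,1,2),K,np.array([f['k1'],0,0,0,0.])).reshape(-1,2)
    return R.from_quat(f['attitude']).as_matrix(), n
def plane(f,uv,z):
    M,n=rays(f,uv); d=np.c_[n[:,0],-n[:,1],-np.ones(len(n))]@M.T; p=np.array(f['position'])
    return p+d*((z-p[2])/d[:,2])[:,None]
def cloud(f):
    M,n=rays(f,np.stack(np.meshgrid(np.arange(640),np.arange(480)),-1).reshape(-1,2))
    d=np.c_[n[:,0],-n[:,1],-np.ones(len(n))]@M.T
    return (np.array(f['position'])+d*f['range_z'].reshape(-1,1)).reshape(480,640,3)
E
python3 - <<'E'
from h import *
for n in ('scene','side','wrist'):
    f=grab(n,n+'0'); print(n,{k:v for k,v in f.items() if k not in('pixels','range_z')})
print(state())
E
```

```text
scene {'vfov': 48.62282288303686, 'cx': 315.9960812720732, 'cy': 252.6359506401002, 'k1': -0.1546295833673771, 'position': array([1480.26761042,  513.60976251,  698.38043791]), 'attitude': array([0.24689697, 0.42463617, 0.74750812, 0.44716622])}
side {'vfov': 56.20082948128767, 'cx': 327.3431414445106, 'cy': 238.36299090275887, 'k1': 0.025516189534068708, 'position': array([170.80478848, 828.41025915, 684.50388006]), 'attitude': array([-0.09496503,  0.45528636,  0.86752819, -0.17632588])}
wrist {'vfov': 70.25063416948231, 'cx': 320.2175417172259, 'cy': 237.92790704278053, 'k1': -0.05193212374100316, 'position': array([624.66866935,  79.93426329, 374.26981254]), 'attitude': array([-1.57229953e-01,  1.04382501e-03,  4.13935273e-04,  9.87561381e-01])}
{'time': 0.15, 'joints': array([-1.05569308e-01,  4.91418794e-01,  1.55933762e+00,  3.08766481e-05,
        1.09170985e+00, -1.05581314e-01]), 'dq': array([ 0.00068471, -0.00328381, -0.00238742,  0.00023619,  0.00051255,
       -0.00073395]), 'joint_efforts': array([ 2.22927323e-03, -6.18710160e+01, -2.61691117e+01, -6.12520193e-05,
        3.21192107e-03,  1.30420885e-04]), 'position': array([6.24833781e+02, 6.61643672e-02, 2.44853707e+02]), 'eef_rot': array([ 7.07107506e-01,  7.07105922e-01, -2.63947760e-04, -3.48307090e-04]), 'wrist_force': array([-0.66419522,  0.45448899,  0.54119175]), 'ft_torque': array([0.00932317, 0.02345833, 0.04132419]), 'grasp_force': 0.0, 'grip_width': 85.40837996359996}
```

View pics/scene0.png

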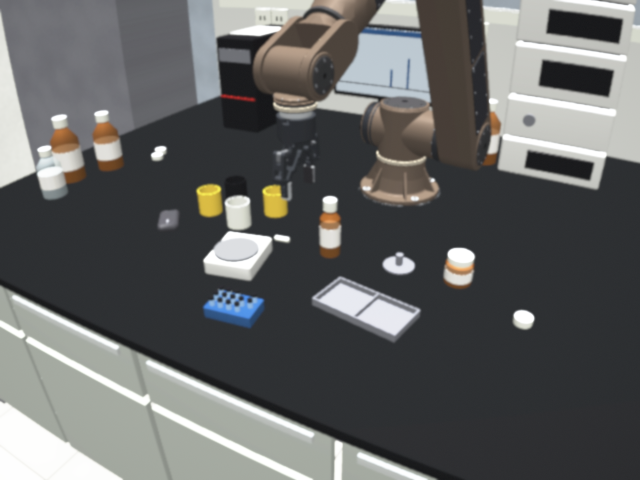

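View pics/side0.png

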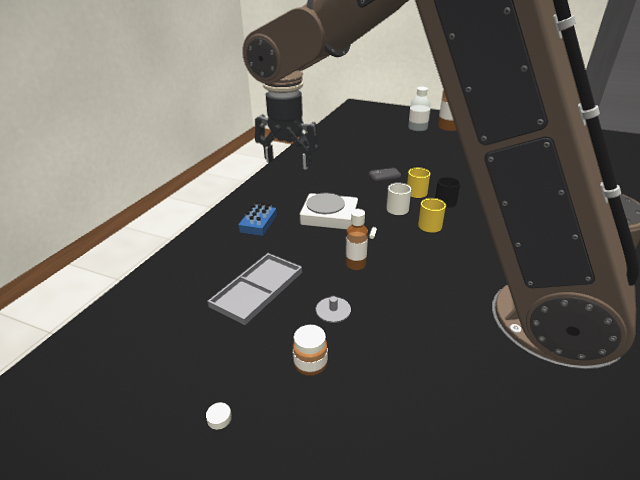

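The scene view has four cup-like things. The white beaker is at (238,213), with yellow look-alikes at (209,200) and (275,201) and a black one at (235,188). Only the white one fits. The stirrer is at (238,254), stir bar (282,238), tall bottle (330,228), cover (399,263), jar (459,268), tray (365,307), rack (234,306), spare cap (523,320) and mouse (168,219). The other bottles and white bits are background.

```bash
python3 - <<'E'
from h import *
# box (u0,v0,u1,v1), z band, for scene / side
O={'beaker':[(222,192,254,232),(384,180,413,216),58,80],'black':[(222,176,248,202),(434,175,462,208),58,80],
'yel1':[(195,184,224,218),(406,165,432,198),58,80],'yel2':[(261,185,290,219),(417,197,447,233),58,80],
'plate':[(210,236,262,262),(304,192,348,216),46,54],'bar':[(273,233,292,244),(367,225,380,241),5,18],
'botcap':[(320,195,340,212),(348,207,368,226),140,156],'knob':[(393,250,406,268),(326,294,341,312),33,46],'coverdisc':[(380,250,418,276),(312,295,354,324),7,16],
'jarcap':[(444,247,477,270),(290,322,330,356),62,80],'tray':[(308,276,424,340),(204,250,306,326),12,24],'rack':[(200,285,268,328),(236,200,280,238),35,60],
'cap':[(510,308,538,330),(203,400,235,432),13,24],'mouse':[(155,206,184,232),(365,165,404,182),12,35],'stirbox':[(200,230,275,280),(296,188,362,230),25,44]}
for v,i in(('scene',0),('side',1)):
    f=load(v+'0');c=cloud(f);g=cv2.cvtColor(f['pixels'],cv2.COLOR_RGB2HSV)
    for k,o in O.items():
        u0,v0,u1,v1=o[i];p=c[v0:v1,u0:u1].reshape(-1,3);z0,z1=o[2:]
        p=p[(p[:,2]>z0)&(p[:,2]<z1)]
        if len(p)<4: print(v,k,'few',len(p));continue
        r=cv2.minAreaRect(p[:,:2].astype(np.float32)); (cx,cy),rad=cv2.minEnclosingCircle(p[:,:2].astype(np.float32))
        print(v,k,len(p),'z%.0f'%np.median(p[:,2]),'rect',np.round(r[0]),np.round(r[1]),round(r[2]),'circ %.0f %.0f r%.0f'%(cx,cy,rad))
f=load('scene0');cv2.imwrite('pics/crop.png',cv2.resize(f['pixels'][160:290,140:300,::-1],None,fx=4.5,fy=4.5,interpolation=cv2.INTER_CUBIC))
E
```

```text
scene beaker 253 z66 rect [ 436. -308.] [70. 65.] 28 circ 435 -310 r37
scene black 286 z66 rect [ 358. -371.] [184.  64.] 40 circ 363 -375 r94
scene yel1 199 z66 rect [ 408. -431.] [70. 62.] 36 circ 411 -432 r37
scene yel2 170 z66 rect [ 332. -262.] [70. 48.] 35 circ 327 -256 r37
scene plate 915 z52 rect [ 610. -187.] [127. 119.] 28 circ 603 -186 r73
scene bar 67 z11 rect [ 452. -160.] [58. 35.] 41 circ 453 -162 r33
scene botcap 117 z151 rect [460. -12.] [34. 30.] 49 circ 460 -11 r19
scene knob 39 z41 rect [446. 167.] [20. 15.] 20 circ 447 166 r11
scene coverdisc 396 z13 rect [447. 168.] [76. 75.] 21 circ 446 166 r40
scene jarcap 361 z73 rect [434. 309.] [58. 57.] 54 circ 432 309 r32
scene tray 992 z17 rect [635. 164.] [212. 109.] 81 circ 634 165 r116
scene rack 580 z46 rect [775. -79.] [56. 96.] 8 circ 775 -78 r51
scene cap 204 z19 rect [525. 479.] [38. 40.] 56 circ 524 479 r21
scene mouse 374 z26 rect [ 532. -483.] [106.  57.] 38 circ 533 -481 r55
scene stirbox 639 z38 rect [ 594. -188.] [170. 122.] 12 circ 601 -186 r96
side beaker 162 z64 rect [ 433. -306.] [63. 72.] 15 circ 432 -
[... 257 characters left out ...]
07. 109.] 81 circ 609 -183 r58
side bar 41 z8 rect [ 457. -149.] [12. 41.] 9 circ 458 -149 r21
side botcap 116 z148 rect [456.  -9.] [30. 31.] 52 circ 455 -9 r17
side knob 51 z38 rect [441. 169.] [16. 16.] 64 circ 442 170 r9
side coverdisc 590 z10 rect [441. 172.] [74. 73.] 25 circ 442 170 r39
side jarcap 667 z71 rect [429. 312.] [57. 58.] 21 circ 430 312 r30
side tray 697 z16 rect [633. 166.] [212. 109.] 81 circ 632 166 r116
side rack 262 z44 rect [771. -76.] [52. 93.] 9 circ 771 -75 r51
side cap 407 z17 rect [521. 482.] [39. 38.] 3 circ 521 483 r20
side mouse 285 z22 rect [ 527. -478.] [100.  59.] 37 circ 528 -480 r52
side stirbox 675 z40 rect [ 599. -184.] [147. 125.] 12 circ 601 -182 r91
```

View pics/crop.png

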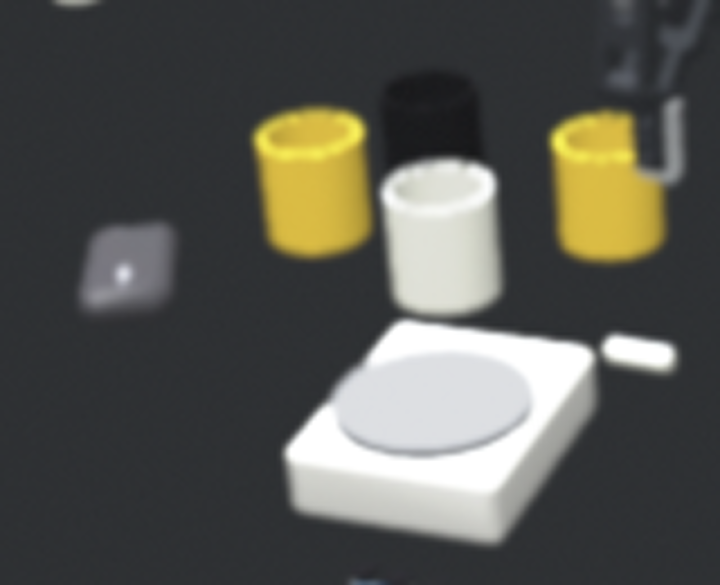

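View pics/wrist0.png

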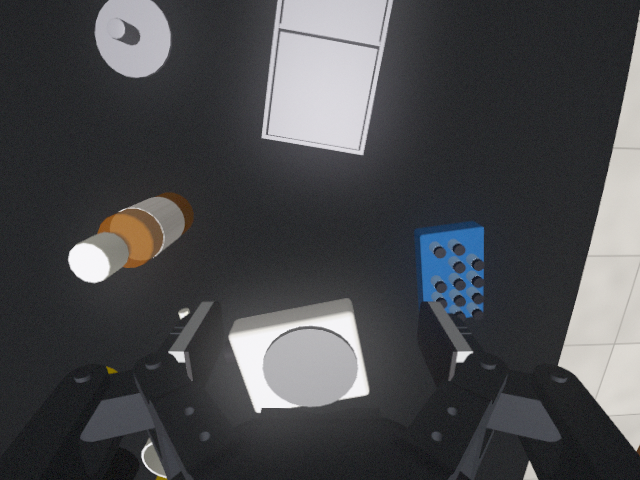

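The crop confirms the white beaker at scene (238,213): the black cup is behind it, a yellow one sits on either side, and all are separate from it. The wrist view shows the tray at the top, the bottle, the stirrer plate at (310,365), the bar at (183,313) and the rack. I'll move over the beaker.

Request:
carry_out([
  {"tx": -3, "ty": -1.9, "tz": 0},
  {"tx": -6, "ty": -3.8, "tz": 0},
  {"tx": -9.5, "ty": -6, "tz": 0},
  {"tx": -13, "ty": -8, "tz": 0},
  {"tx": -16.5, "ty": -10, "tz": 0},
  {"tx": -20, "ty": -12.4, "tz": 0},
  {"tx": -23.5, "ty": -14.5, "tz": 0},
  {"tx": -27, "ty": -16.7, "tz": 0},
  {"tx": -30.8, "ty": -19.1, "tz": 0},
  {"tx": -30.8, "ty": -19.1, "tz": 0},
], jaw=1)

```text
schema error: expected keys tx, ty, tz, roll
```

```bash
python3 - <<'E'
from h import *
f=grab('wrist','w1');c=cloud(f);s=state();print(s['position'],s['eef_rot'])
f0=load('scene0');print('black rim',plane(f0,[(235.5,180.5)],70))
g=load('side0');print('black side rim',plane(g,[(448,182)],70))
# plate from wrist0: grey plate, z~50
w=load('wrist0');cw=cloud(w)
p=cw[320:410,255:365].reshape(-1,3);col=w['pixels'][320:410,255:365].reshape(-1,3)
m=(abs(p[:,2]-50)<6)&(col.max(1)<200)&(col.max(1)>110);q=p[m][:,:2].astype(np.float32);print('plate',len(q),cv2.minEnclosingCircle(q),cv2.minAreaRect(q))
hsv=w['pixels'].astype(int)
m=np.zeros((480,640),np.uint8);m[0:160,240:410]=(hsv[0:160,240:410].min(2)>120)
cs=max(cv2.findContours(m,0,1)[0],key=cv2.contourArea).reshape(-1,2)
pt=cw[cs[:,1],cs[:,0]];print('tray',cv2.minAreaRect(pt[:,:2].astype(np.float32)))
E
```

```text
[6.24867225e+02 3.58426644e-02 2.44936723e+02] [ 7.07100093e-01  7.07113380e-01 -2.33567343e-04 -2.68190703e-04]
black rim [[ 316.62327698 -401.16984789   70.        ]]
black side rim [[ 311.30248732 -395.37700925   70.        ]]
plate 5843 ((612.7195434570312, -184.7153778076172), 55.5589599609375) ((612.5289916992188, -184.42034912109375), (108.28914642333984, 108.98136138916016), 9.418399810791016)
tray ((627.03515625, 132.71664428710938), (146.98300170898438, 110.51124572753906), 80.66458129882812)
```

View pics/w1.png

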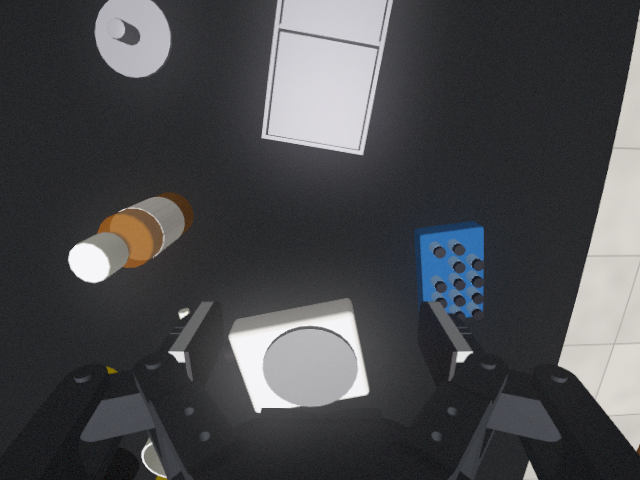

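The move was refused because every row needs the roll key, and the picture is unchanged. Nearby cups are at least 115 mm away from the beaker, so roll 0 is fine.

Request:
carry_out([
  {"tx": -3, "ty": -1.9, "tz": 0, "roll": 0},
  {"tx": -6, "ty": -3.8, "tz": 0, "roll": 0},
  {"tx": -9.5, "ty": -6, "tz": 0, "roll": 0},
  {"tx": -13, "ty": -8, "tz": 0, "roll": 0},
  {"tx": -16.5, "ty": -10, "tz": 0, "roll": 0},
  {"tx": -20, "ty": -12.4, "tz": 0, "roll": 0},
  {"tx": -23.5, "ty": -14.5, "tz": 0, "roll": 0},
  {"tx": -27, "ty": -16.7, "tz": 0, "roll": 0},
  {"tx": -30.8, "ty": -19.1, "tz": 0, "roll": 0},
  {"tx": -30.8, "ty": -19.1, "tz": 0, "roll": 0},
], jaw=1)

```text
time: 1.03
position: [431.1, -312.5, 245.3]
eef_rot: [0.709, 0.706, -0.0, 0.0]
wrist_force: [-0.1, 0.9, -0.6]
grip_width: 85.5
grasp_force: 0.0
```

```bash
python3 - <<'E'
from h import *
f=grab('wrist','w2');s=state();print(s['position'],s['eef_rot'])
c=cloud(f);p=f['pixels'].astype(int)
m=(abs(c[...,2]-68)<6)&(p.min(2)>110)&(np.hypot(c[...,0]-434,c[...,1]+308)<60)
q=c[m][:,:2].astype(np.float32);print(len(q),cv2.minEnclosingCircle(q) if len(q) else '',cv2.minAreaRect(q) if len(q) else '')
E
```

```text
[ 432.09971253 -310.89978766  245.20961984] [ 7.08725882e-01  7.05483951e-01 -1.37631083e-04  3.04588250e-05]
876 ((433.4527587890625, -309.1278076171875), 32.93275833129883) ((433.7516784667969, -309.42828369140625), (64.87935638427734, 64.55558776855469), 2.947979688644409)
```

View pics/w2.png

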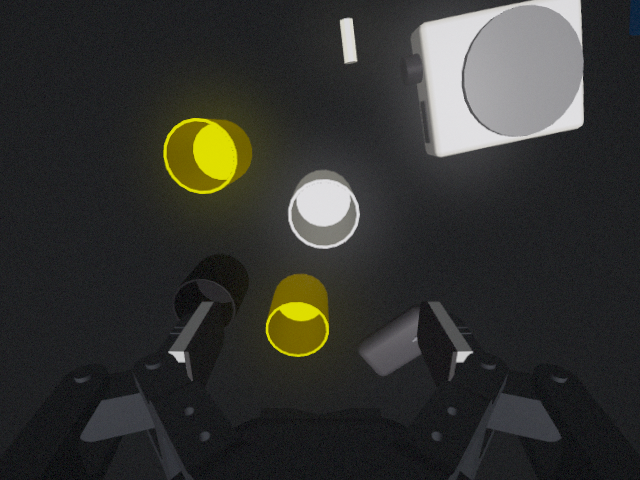

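The wrist view shows the white beaker centred at (324,213), with the yellow and black cups well clear and the bar at (347,42). I'll descend straight down.

Request:
carry_out([
  {"tx": -0.1, "ty": 0, "tz": 2.5, "roll": 0},
  {"tx": -0.1, "ty": 0, "tz": 6, "roll": 0},
  {"tx": -0.1, "ty": 0, "tz": 10, "roll": 0},
  {"tx": -0.1, "ty": 0, "tz": 13, "roll": 0},
  {"tx": -0.1, "ty": 0, "tz": 15.5, "roll": 0},
  {"tx": -0.1, "ty": 0, "tz": 17.5, "roll": 0},
  {"tx": -0.1, "ty": 0, "tz": 19, "roll": 0},
  {"tx": -0.1, "ty": 0, "tz": 20, "roll": 0},
  {"tx": -0.1, "ty": 0, "tz": 20.5, "roll": 0},
  {"tx": -0.1, "ty": 0, "tz": 20.5, "roll": 0},
], jaw=1)

```text
time: 1.92
position: [434.2, -308.4, 39.7]
eef_rot: [0.707, 0.707, 0.0, -0.001]
wrist_force: [-0.4, 0.0, 0.1]
grip_width: 85.5
grasp_force: 0.0
```

Request:
carry_out([
  {"tx": 0, "ty": 0, "tz": 0, "roll": 0},
  {"tx": 0, "ty": 0, "tz": 0, "roll": 0},
  {"tx": 0, "ty": 0, "tz": 0, "roll": 0},
  {"tx": 0, "ty": 0, "tz": 0, "roll": 0},
  {"tx": 0, "ty": 0, "tz": 0, "roll": 0},
  {"tx": 0, "ty": 0, "tz": 0, "roll": 0},
  {"tx": 0, "ty": 0, "tz": 0, "roll": 0},
  {"tx": 0, "ty": 0, "tz": 0, "roll": 0},
  {"tx": 0, "ty": 0, "tz": 0, "roll": 0},
  {"tx": 0, "ty": 0, "tz": 0, "roll": 0},
], jaw=-1, force=30)

```text
time: 2.75
position: [434.5, -309.1, 41.4]
eef_rot: [0.707, 0.707, 0.0, 0.001]
wrist_force: [0.7, 2.8, 7.1]
grip_width: 66.1
grasp_force: 34.0
```

Request:
carry_out([
  {"tx": 0, "ty": 0, "tz": -2, "roll": 0},
  {"tx": 0, "ty": 0, "tz": -5, "roll": 0},
  {"tx": 0, "ty": 0, "tz": -8.5, "roll": 0},
  {"tx": 1.5, "ty": 2, "tz": -10, "roll": 0},
  {"tx": 3.5, "ty": 5, "tz": -10, "roll": 0},
  {"tx": 6, "ty": 8.5, "tz": -10, "roll": 0},
  {"tx": 8.5, "ty": 12, "tz": -10, "roll": 0},
  {"tx": 10.8, "ty": 15, "tz": -10, "roll": 0},
  {"tx": 12, "ty": 17, "tz": -10, "roll": 0},
  {"tx": 12.5, "ty": 17.8, "tz": -10, "roll": 0},
])

```text
time: 3.58
position: [614.4, -181.7, 140.7]
eef_rot: [0.706, 0.708, 0.0, 0.001]
wrist_force: [-0.8, -0.0, -0.4]
grip_width: 66.2
grasp_force: 34.1
```

Request:
carry_out([
  {"tx": 0, "ty": 0, "tz": 0, "roll": 0},
  {"tx": 0, "ty": 0, "tz": 0.5, "roll": 0},
  {"tx": 0, "ty": 0, "tz": 1.5, "roll": 0},
  {"tx": 0, "ty": 0, "tz": 2.5, "roll": 0},
  {"tx": 0, "ty": 0, "tz": 3.3, "roll": 0},
  {"tx": 0, "ty": 0, "tz": 4, "roll": 0},
  {"tx": 0, "ty": 0, "tz": 4.4, "roll": 0},
  {"tx": 0, "ty": 0, "tz": 4.7, "roll": 0},
  {"tx": 0, "ty": 0, "tz": 4.9, "roll": 0},
  {"tx": 0, "ty": 0, "tz": 4.9, "roll": 0},
])

```text
time: 4.42
position: [612.0, -184.1, 91.6]
eef_rot: [0.707, 0.707, 0.0, 0.0]
wrist_force: [0.9, -0.5, -0.4]
grip_width: 66.5
grasp_force: 34.1
```

Request:
carry_out([
  {"tx": 0, "ty": 0, "tz": 0, "roll": 0},
  {"tx": 0, "ty": 0, "tz": 0, "roll": 0},
  {"tx": 0, "ty": 0, "tz": 0, "roll": 0},
  {"tx": 0, "ty": 0, "tz": 0, "roll": 0},
  {"tx": 0, "ty": 0, "tz": 0, "roll": 0},
  {"tx": 0, "ty": 0, "tz": 0, "roll": 0},
  {"tx": 0, "ty": 0, "tz": -1, "roll": 0},
  {"tx": 0, "ty": 0, "tz": -4, "roll": 0},
  {"tx": 0, "ty": 0, "tz": -8, "roll": 0},
  {"tx": 0, "ty": 0, "tz": -12, "roll": 0},
], jaw=1)

```text
time: 5.25
position: [611.6, -183.8, 212.9]
eef_rot: [0.707, 0.707, -0.0, -0.001]
wrist_force: [0.1, -0.7, 0.9]
grip_width: 85.7
grasp_force: 0.0
```

Request:
carry_out([
  {"tx": 0, "ty": -0.5, "tz": 0, "roll": 0},
  {"tx": 0.4, "ty": -3, "tz": 0, "roll": 0},
  {"tx": 1, "ty": -6, "tz": 0, "roll": 0},
  {"tx": 1.6, "ty": -9, "tz": 0, "roll": 0},
  {"tx": 2.3, "ty": -12, "tz": 0, "roll": 0},
  {"tx": 3, "ty": -14, "tz": 0, "roll": -0.05},
  {"tx": 3.3, "ty": -15.5, "tz": 0, "roll": -0.1},
  {"tx": 3.3, "ty": -15.5, "tz": 0, "roll": -0.16},
  {"tx": 3.3, "ty": -15.5, "tz": 0, "roll": -0.16},
  {"tx": 3.3, "ty": -15.5, "tz": 0, "roll": -0.16},
], jaw=-0.1)

```text
time: 6.08
position: [457.3, -151.2, 211.9]
eef_rot: [0.649, 0.761, 0.0, 0.001]
wrist_force: [-0.9, -0.0, 0.0]
grip_width: 38.5
grasp_force: 0.0
```

```bash
python3 - <<'E'
from h import *
f=grab('wrist','w3');s=state();print(s['position'],s['eef_rot'])
c=cloud(f);p=f['pixels'].astype(int)
def rep(n,m):
    q=c[m][:,:2].astype(np.float32);print(n,len(q),np.median(c[m][:,2]),cv2.minEnclosingCircle(q),cv2.minAreaRect(q)) if len(q)>3 else print(n,len(q))
rep('bar',(np.hypot(c[...,0]-456,c[...,1]+151)<35)&(p.min(2)>120)&(c[...,2]<25)&(c[...,2]>4))
g=grab('side','s1');c=cloud(g);p=g['pixels'].astype(int)
rep('beaker',(abs(c[...,2]-118)<5)&(np.hypot(c[...,0]-611,c[...,1]+184)<50))
g=grab('scene','c1');c=cloud(g);p=g['pixels'].astype(int)
rep('beaker',(abs(c[...,2]-118)<5)&(np.hypot(c[...,0]-611,c[...,1]+184)<50))
E
```

```text
[ 457.41568127 -151.17187142  211.7035242 ] [6.49131716e-01 7.60675840e-01 1.59335246e-04 5.05930831e-04]
bar 455 11.877306737168283 ((458.2120666503906, -152.09793090820312), 19.71808624267578) ((458.39715576171875, -151.94149780273438), (11.116124153137207, 38.213687896728516), 8.873257637023926)
beaker 115 116.62906914736584 ((610.8535766601562, -180.9141082763672), 35.525394439697266) ((609.9472045898438, -181.39480590820312), (63.31093215942383, 69.09657287597656), 27.942276000976562)
beaker 215 118.09845514196991 ((613.6234741210938, -183.57411193847656), 36.16129684448242) ((613.7630615234375, -184.99114990234375), (70.13304901123047, 64.50878143310547), 55.52420425415039)
```

View pics/w3.png

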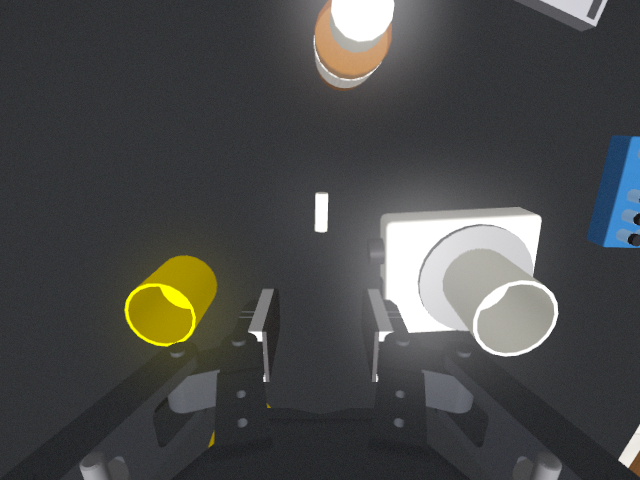

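The beaker stands on the plate and the bar is at (321,212), aligned with the fingers. I'll descend and grip the bar.

Request:
carry_out([
  {"tx": -0.1, "ty": 0.1, "tz": 2.5, "roll": 0},
  {"tx": -0.1, "ty": 0.1, "tz": 6, "roll": 0},
  {"tx": -0.1, "ty": 0.1, "tz": 9.5, "roll": 0},
  {"tx": -0.1, "ty": 0.1, "tz": 12.5, "roll": 0},
  {"tx": -0.1, "ty": 0.1, "tz": 15, "roll": 0},
  {"tx": -0.1, "ty": 0.1, "tz": 17, "roll": 0},
  {"tx": -0.1, "ty": 0.1, "tz": 18.3, "roll": 0},
  {"tx": -0.1, "ty": 0.1, "tz": 19, "roll": 0},
  {"tx": -0.1, "ty": 0.1, "tz": 19.2, "roll": 0},
  {"tx": -0.1, "ty": 0.1, "tz": 19.2, "roll": 0},
])

```text
time: 7.07
position: [458.3, -151.8, 19.1]
eef_rot: [0.648, 0.761, -0.0, -0.0]
wrist_force: [0.2, -0.9, -0.4]
grip_width: 38.6
grasp_force: 0.0
```

Request:
carry_out([
  {"tx": 0, "ty": 0, "tz": 0, "roll": 0},
  {"tx": 0, "ty": 0, "tz": 0, "roll": 0},
  {"tx": 0, "ty": 0, "tz": 0, "roll": 0},
  {"tx": 0, "ty": 0, "tz": 0, "roll": 0},
  {"tx": 0, "ty": 0, "tz": 0, "roll": 0},
  {"tx": 0, "ty": 0, "tz": 0, "roll": 0},
  {"tx": 0, "ty": 0, "tz": 0, "roll": 0},
  {"tx": 0, "ty": 0, "tz": 0, "roll": 0},
  {"tx": 0, "ty": 0, "tz": 0, "roll": 0},
  {"tx": 0, "ty": 0, "tz": 0, "roll": 0},
], jaw=-1, force=30)

```text
time: 7.9
position: [458.6, -152.0, 20.2]
eef_rot: [0.648, 0.761, 0.0, 0.001]
wrist_force: [0.8, -0.3, 6.9]
grip_width: 10.8
grasp_force: 30.1
```

Request:
carry_out([
  {"tx": 0, "ty": 0, "tz": -2, "roll": 0},
  {"tx": 0, "ty": 0, "tz": -5, "roll": 0},
  {"tx": 0, "ty": 0, "tz": -9, "roll": 0},
  {"tx": 0, "ty": 0, "tz": -13, "roll": 0},
  {"tx": 0, "ty": 1, "tz": -16, "roll": 0},
  {"tx": 0.2, "ty": 4, "tz": -17, "roll": 0},
  {"tx": 0.4, "ty": 8, "tz": -17, "roll": 0},
  {"tx": 0.6, "ty": 12, "tz": -17, "roll": 0},
  {"tx": 0.7, "ty": 14.8, "tz": -17, "roll": 0},
  {"tx": 0.7, "ty": 15.6, "tz": -17, "roll": 0},
])

```text
time: 8.73
position: [614.3, -119.0, 189.6]
eef_rot: [0.648, 0.762, 0.001, 0.001]
wrist_force: [-0.4, 1.1, -0.5]
grip_width: 10.5
grasp_force: 29.3
```

```bash
python3 - <<'E'
from h import *
a=grab('side','s2');b=grab('scene','c2');w=grab('wrist','w4');print(state()['position'],state()['grip_width'])
z=lambda i:cv2.resize(i[:,:,::-1],(400,300),interpolation=cv2.INTER_CUBIC)
cv2.imwrite('pics/m1.png',np.hstack([z(a['pixels'][130:235,255:395]),z(w['pixels'][180:480,120:520])]))
E
```

```text
[ 610.42750113 -119.82490546  189.00994512] 10.402875414130243
```

View pics/m1.png

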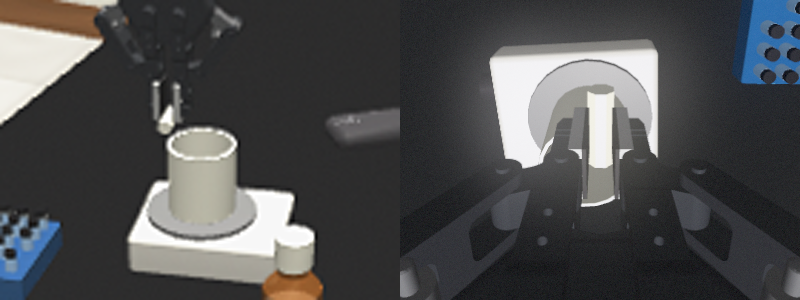

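I got the sign of y wrong, so the bar is held 63 mm to the +y side of the beaker. I'll correct that and then lower it in.

Request:
carry_out([
  {"tx": -1, "ty": -0.2, "tz": 0, "roll": 0},
  {"tx": -3, "ty": -0.5, "tz": 0, "roll": 0},
  {"tx": -5, "ty": -0.8, "tz": 0, "roll": 0},
  {"tx": -6.3, "ty": -1, "tz": 0, "roll": 0},
  {"tx": -6.3, "ty": -1, "tz": 0, "roll": 0},
  {"tx": -6.3, "ty": -1, "tz": 1, "roll": 0},
  {"tx": -6.3, "ty": -1, "tz": 3.5, "roll": 0},
  {"tx": -6.3, "ty": -1, "tz": 6, "roll": 0},
  {"tx": -6.3, "ty": -1, "tz": 7.8, "roll": 0},
  {"tx": -6.3, "ty": -1, "tz": 8.2, "roll": 0},
])

```text
time: 9.72
position: [609.5, -182.6, 103.8]
eef_rot: [0.648, 0.761, -0.001, -0.002]
wrist_force: [0.5, -0.0, 0.1]
grip_width: 10.7
grasp_force: 29.3
```

Request:
carry_out([
  {"tx": 0, "ty": 0, "tz": 0, "roll": 0},
  {"tx": 0, "ty": 0, "tz": 0, "roll": 0},
  {"tx": 0, "ty": 0, "tz": 0, "roll": 0},
  {"tx": 0, "ty": 0, "tz": 0, "roll": 0},
  {"tx": 0, "ty": 0, "tz": 0, "roll": 0},
  {"tx": 0, "ty": 0, "tz": -2, "roll": 0},
  {"tx": 0, "ty": 0, "tz": -5, "roll": 0},
  {"tx": 0, "ty": 0, "tz": -8, "roll": 0},
  {"tx": 0, "ty": 0, "tz": -10, "roll": 0},
  {"tx": 0, "ty": 0, "tz": -10, "roll": 0},
], jaw=-0.55)

```text
time: 10.55
position: [612.6, -184.3, 212.5]
eef_rot: [0.648, 0.761, 0.001, 0.004]
wrist_force: [0.5, -0.5, -0.7]
grip_width: 19.2
grasp_force: 0.0
```

```bash
python3 - <<'E'
from h import *
w=grab('wrist','w5');b=grab('scene','c3');print(state()['position'],state()['grip_width'],state()['eef_rot'])
z=lambda i:cv2.resize(i[:,:,::-1],(400,300),interpolation=cv2.INTER_CUBIC)
cv2.imwrite('pics/m2.png',np.hstack([z(b['pixels'][190:295,180:320]),z(w['pixels'][180:480,120:520])]))
c=cloud(w);p=w['pixels'].astype(int)
for n,g in(('scene',b),):
    c=cloud(g);m=(abs(c[...,2]-118)<5)&(np.hypot(c[...,0]-611,c[...,1]+184)<50);q=c[m][:,:2].astype(np.float32);print(cv2.minEnclosingCircle(q))
E
```

```text
[ 611.26902317 -183.85252946  208.29333003] 19.35437251859365 [6.48346148e-01 7.61345004e-01 3.31504389e-04 9.72740268e-04]
((612.3438110351562, -183.31178283691406), 35.5572509765625)
```

View pics/m2.png

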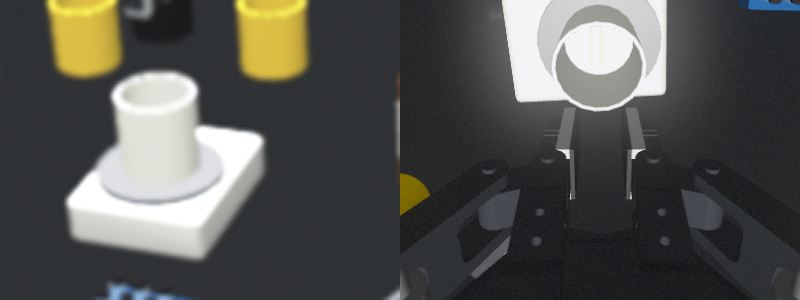

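The bar shows faintly inside the beaker at about (597,45) of the right panel, and the beaker still stands on the plate. On to the cover.

Request:
carry_out([
  {"tx": 2.5, "ty": -0.7, "tz": 0, "roll": 0.02},
  {"tx": 6.2, "ty": -1.8, "tz": 0, "roll": 0.04},
  {"tx": 10.2, "ty": -3, "tz": 0, "roll": 0.06},
  {"tx": 14.2, "ty": -4.1, "tz": 0, "roll": 0.08},
  {"tx": 18.2, "ty": -5.3, "tz": 0, "roll": 0.1},
  {"tx": 22.2, "ty": -6.5, "tz": 0, "roll": 0.12},
  {"tx": 26.2, "ty": -7.6, "tz": 0, "roll": 0.14},
  {"tx": 30.2, "ty": -8.8, "tz": 0, "roll": 0.16},
  {"tx": 34, "ty": -9.9, "tz": 0, "roll": 0.16},
  {"tx": 37.5, "ty": -10.9, "tz": 0, "roll": 0.16},
], jaw=0)

```text
time: 11.48
position: [442.0, 170.6, 206.4]
eef_rot: [0.707, 0.707, -0.001, -0.0]
wrist_force: [0.9, 0.7, 0.1]
grip_width: 43.0
grasp_force: 0.0
```

```bash
python3 - <<'E'
from h import *
def rep(n,c,m):
    q=c[m][:,:2].astype(np.float32);print(n,len(q),np.median(c[m][:,2]),cv2.minEnclosingCircle(q),cv2.minAreaRect(q)) if len(q)>3 else print(n,len(q))
w=load('w5');c=cloud(w);p=w['pixels'].astype(int)
rep('beaker rim w5',c,(abs(c[...,2]-119)<5)&(np.hypot(c[...,0]-611,c[...,1]+184)<45)&(p.min(2)>100))
r=(np.hypot(c[...,0]-611,c[...,1]+184)<25);print('inside z',np.percentile(c[r][:,2],[5,25,50,75,95]))
import time
f=grab('wrist','w6');s=state();print(s['position'],s['eef_rot'])
f=grab('wrist','w6');s=state();print(s['position'],s['eef_rot'])
c=cloud(f);p=f['pixels'].astype(int)
d=np.hypot(c[...,0]-444,c[...,1]-168)
rep('knob',c,(abs(c[...,2]-40)<4)&(d<30)&(p.min(2)>90));rep('disc',c,(abs(c[...,2]-11)<4)&(d<55)&(p.min(2)>90))
d=np.hypot(c[...,0]-431,c[...,1]-310);rep('jar',c,(abs(c[...,2]-72)<4)&(d<50)&(p.min(2)>90))
E
```

```text
beaker rim w5 1650 120.31741716800929 ((611.7449951171875, -184.1172332763672), 33.074851989746094) ((611.523193359375, -183.79124450683594), (65.43476104736328, 65.24803161621094), 67.8617172241211)
inside z [ 55.43464831 242.55422026 276.81768205 286.96851446 295.96855768]
[439.61934359 174.36467978 206.40646599] [ 0.70635193  0.70785929 -0.00084661 -0.00120642]
[441.15429991 172.29114846 206.47000346] [ 0.70551648  0.70869265 -0.00079586 -0.00076577]
knob 300 40.495011627713694 ((442.1918640136719, 168.08363342285156), 8.978893280029297) ((442.150390625, 168.0802459716797), (17.079849243164062, 17.004343032836914), 13.32217025756836)
disc 4056 11.791200971731712 ((442.3343505859375, 167.7428436279297), 37.92262268066406) ((442.27960205078125, 167.58450317382812), (75.04600524902344, 74.39193725585938), 8.564531326293945)
jar 5724 72.803827015569 ((429.6207580566406, 309.7392578125), 28.930564880371094) ((429.4806823730469, 309.7454833984375), (57.01499938964844, 56.6285514831543), 71.23477935791016)
```

Request:
carry_out([
  {"tx": -0.1, "ty": -0.1, "tz": 1, "roll": 0},
  {"tx": -0.1, "ty": -0.1, "tz": 4, "roll": 0},
  {"tx": -0.1, "ty": -0.1, "tz": 8, "roll": 0},
  {"tx": -0.1, "ty": -0.1, "tz": 11.5, "roll": 0},
  {"tx": -0.1, "ty": -0.1, "tz": 14, "roll": 0},
  {"tx": -0.1, "ty": -0.1, "tz": 16, "roll": 0},
  {"tx": -0.1, "ty": -0.1, "tz": 17.2, "roll": 0},
  {"tx": -0.1, "ty": -0.1, "tz": 17.7, "roll": 0},
  {"tx": -0.1, "ty": -0.1, "tz": 17.7, "roll": 0},
  {"tx": -0.1, "ty": -0.1, "tz": 17.7, "roll": 0},
])

```text
time: 12.42
position: [442.9, 167.8, 30.3]
eef_rot: [0.707, 0.707, -0.0, -0.0]
wrist_force: [0.9, 0.5, -1.3]
grip_width: 42.8
grasp_force: 0.0
```

Request:
carry_out([
  {"tx": 0, "ty": 0, "tz": 0, "roll": 0},
  {"tx": 0, "ty": 0, "tz": 0, "roll": 0},
  {"tx": 0, "ty": 0, "tz": 0, "roll": 0},
  {"tx": 0, "ty": 0, "tz": 0, "roll": 0},
  {"tx": 0, "ty": 0, "tz": 0, "roll": 0},
  {"tx": 0, "ty": 0, "tz": 0, "roll": 0},
  {"tx": 0, "ty": 0, "tz": 0, "roll": 0},
  {"tx": 0, "ty": 0, "tz": 0, "roll": 0},
  {"tx": 0, "ty": 0, "tz": 0, "roll": 0},
  {"tx": 0, "ty": 0, "tz": 0, "roll": 0},
], jaw=-1, force=50)

```text
time: 13.25
position: [443.2, 168.0, 31.3]
eef_rot: [0.707, 0.707, 0.001, 0.001]
wrist_force: [-0.6, -1.1, 5.7]
grip_width: 16.2
grasp_force: 48.7
```

Request:
carry_out([
  {"tx": 0, "ty": 0, "tz": -1.5, "roll": 0},
  {"tx": 0, "ty": 0, "tz": -4.5, "roll": 0},
  {"tx": 0, "ty": 0, "tz": -8, "roll": 0},
  {"tx": 0, "ty": 0, "tz": -12, "roll": 0},
  {"tx": 0, "ty": 0.5, "tz": -16, "roll": 0},
  {"tx": -1, "ty": 1.5, "tz": -19, "roll": 0},
  {"tx": -3, "ty": 3, "tz": -20, "roll": 0},
  {"tx": -6, "ty": 4.5, "tz": -20, "roll": 0},
  {"tx": -9.5, "ty": 6, "tz": -20, "roll": 0},
  {"tx": -13, "ty": 7.5, "tz": -20, "roll": 0},
])

```text
time: 14.08
position: [518.1, 36.8, 231.5]
eef_rot: [0.707, 0.708, 0.001, 0.001]
wrist_force: [1.1, 1.0, -1.3]
grip_width: 16.3
grasp_force: 49.0
```

Request:
carry_out([
  {"tx": -3, "ty": 1.2, "tz": 0, "roll": 0},
  {"tx": -6.5, "ty": 2.7, "tz": 0, "roll": 0},
  {"tx": -10, "ty": 4.2, "tz": 0, "roll": 0},
  {"tx": -13.5, "ty": 5.7, "tz": 0, "roll": 0},
  {"tx": -17, "ty": 7.2, "tz": 0, "roll": 0},
  {"tx": -20, "ty": 8.5, "tz": 0, "roll": 0},
  {"tx": -21.7, "ty": 9.2, "tz": 0, "roll": 0},
  {"tx": -22.2, "ty": 9.4, "tz": 0, "roll": 0},
  {"tx": -22.2, "ty": 9.4, "tz": 0, "roll": 0},
  {"tx": -22.2, "ty": 9.4, "tz": 0, "roll": 0},
])

```text
time: 14.92
position: [611.4, -183.2, 230.4]
eef_rot: [0.707, 0.707, 0.0, -0.0]
wrist_force: [0.3, 0.6, -1.1]
grip_width: 16.1
grasp_force: 49.0
```

```bash
python3 - <<'E'
from h import *
def rep(n,c,m):
    q=c[m][:,:2].astype(np.float32);print(n,len(q),np.median(c[m][:,2]),cv2.minEnclosingCircle(q)) if len(q)>3 else print(n,len(q))
for v in('scene','side'):
    f=grab(v,v+'9');c=cloud(f);s=state();d=np.hypot(c[...,0]-611,c[...,1]+184);p=f['pixels'].astype(int)
    rep(v+' disc',c,(d<60)&(abs(c[...,2]-210)<9)); rep(v+' rim',c,(d<50)&(abs(c[...,2]-118)<5))
print(s['position'],s['eef_rot'],s['grip_width'])
w=grab('wrist','w7');b=load('side9')
z=lambda i:cv2.resize(i[:,:,::-1],(400,300),interpolation=cv2.INTER_CUBIC)
cv2.imwrite('pics/m3.png',np.hstack([z(b['pixels'][130:235,255:395]),z(w['pixels'][180:480,120:520])]))
E
```

```text
scene disc 334 211.45310443273806 ((614.3531494140625, -183.54803466796875), 39.43549728393555)
scene rim 213 118.41180705395493 ((612.4879760742188, -182.92959594726562), 36.06020736694336)
side disc 269 208.4093530247871 ((610.2574462890625, -180.8949737548828), 39.891387939453125)
side rim 113 116.45890119578053 ((611.425537109375, -182.28689575195312), 34.808876037597656)
[ 611.47646278 -182.65406333  230.6771448 ] [ 7.06722478e-01  7.07490870e-01  7.78947464e-05 -3.75726462e-05] 16.149913676584923
```

View pics/m3.png

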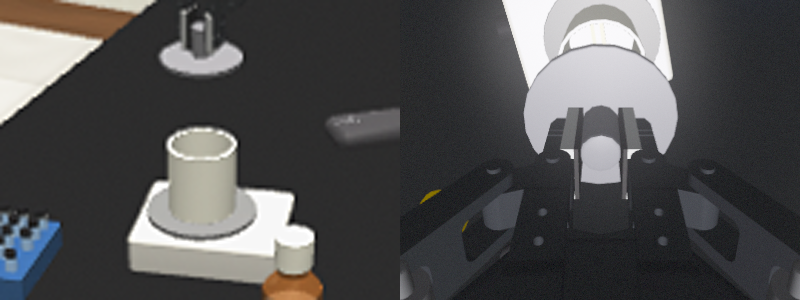

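The cover hangs level, centred over the beaker to within about 1 mm. I'll lower it.

Request:
carry_out([
  {"tx": -0.05, "ty": 0, "tz": 1.5, "roll": 0},
  {"tx": -0.05, "ty": 0, "tz": 4, "roll": 0},
  {"tx": -0.05, "ty": 0, "tz": 6, "roll": 0},
  {"tx": -0.05, "ty": 0, "tz": 7.2, "roll": 0},
  {"tx": -0.05, "ty": 0, "tz": 7.6, "roll": 0},
  {"tx": -0.05, "ty": 0, "tz": 7.9, "roll": 0},
  {"tx": -0.05, "ty": 0, "tz": 8.2, "roll": 0},
  {"tx": -0.05, "ty": 0, "tz": 8.4, "roll": 0},
  {"tx": -0.05, "ty": 0, "tz": 8.5, "roll": 0},
  {"tx": -0.05, "ty": 0, "tz": 8.5, "roll": 0},
])

```text
time: 15.9
position: [612.0, -184.5, 145.7]
eef_rot: [0.707, 0.707, 0.0, 0.0]
wrist_force: [-0.7, 0.3, -0.3]
grip_width: 16.1
grasp_force: 49.0
```

Request:
carry_out([
  {"tx": 0, "ty": 0, "tz": 0, "roll": 0},
  {"tx": 0, "ty": 0, "tz": 0, "roll": 0},
  {"tx": 0, "ty": 0, "tz": 0, "roll": 0},
  {"tx": 0, "ty": 0, "tz": 0, "roll": 0},
  {"tx": 0, "ty": 0, "tz": 0, "roll": 0},
  {"tx": 0, "ty": 0, "tz": -0.5, "roll": 0},
  {"tx": 0, "ty": 0, "tz": -2, "roll": 0},
  {"tx": 0, "ty": 0, "tz": -5, "roll": 0},
  {"tx": 0, "ty": 0, "tz": -8, "roll": 0},
  {"tx": 0, "ty": 0, "tz": -10.5, "roll": 0},
], jaw=0)

```text
time: 16.73
position: [612.0, -184.5, 252.7]
eef_rot: [0.707, 0.707, 0.0, 0.001]
wrist_force: [0.4, 0.2, 0.6]
grip_width: 42.9
grasp_force: 0.0
```

```bash
python3 - <<'E'
from h import *
def rep(n,c,m):
    q=c[m][:,:2].astype(np.float32);print(n,len(q),np.percentile(c[m][:,2],[5,50,95]),cv2.minEnclosingCircle(q)) if len(q)>3 else print(n,len(q))
f=grab('wrist','w8');f=grab('wrist','w8');c=cloud(f);d=np.hypot(c[...,0]-611,c[...,1]+184)
rep('knob',c,(d<30)&(abs(c[...,2]-154)<5));rep('disc',c,(d<50)&(abs(c[...,2]-125)<5))
print(state()['position'])
for v in('scene','side'):
    f=grab(v,v+'10');c=cloud(f);d=np.hypot(c[...,0]-611,c[...,1]+184)
    rep(v+'knob',c,(d<20)&(abs(c[...,2]-154)<6));rep(v+' disc',c,(d<50)&(abs(c[...,2]-125)<6))
    d=np.hypot(c[...,0]-457,c[...,1]+10);rep(v+'cap',c,(d<20)&(abs(c[...,2]-150)<5))
E
```

```text
knob 471 [151.33373519 154.6757987  155.64439182] ((611.9961547851562, -184.38705444335938), 9.106697082519531)
disc 6048 [124.67170514 125.79899009 126.92028841] ((611.7022094726562, -184.78115844726562), 37.99506759643555)
[ 613.06959637 -184.94107732  255.21434183]
sceneknob 45 [148.42804848 154.56774365 157.70109446] ((614.811767578125, -184.929443359375), 9.852043151855469)
scene disc 385 [123.93490986 127.28839583 129.20443257] ((614.3992919921875, -186.30685424804688), 40.526954650878906)
scenecap 93 [145.59852915 151.21637743 153.5890853 ] ((457.98846435546875, -12.21276569366455), 17.896533966064453)
sideknob 22 [148.39411798 151.4852251  152.94528505] ((611.018310546875, -181.53643798828125), 10.881105422973633)
side disc 278 [120.73256276 123.18503328 125.65628069] ((612.035400390625, -181.92337036132812), 40.045963287353516)
sidecap 88 [146.32479836 148.11701085 149.60696163] ((456.3136901855469, -8.593795776367188), 17.0836238861084)
```

The cover is seated: disc top 125 mm, knob top 154 mm, centred. Now the bottle.

Request:
carry_out([
  {"tx": 1, "ty": -1, "tz": 0, "roll": 0},
  {"tx": 3.2, "ty": -3, "tz": 0, "roll": 0},
  {"tx": 6, "ty": -5.4, "tz": 0, "roll": 0},
  {"tx": 8.8, "ty": -7.9, "tz": 0, "roll": 0},
  {"tx": 11.6, "ty": -10.4, "tz": 0, "roll": 0},
  {"tx": 14.4, "ty": -12.8, "tz": 0, "roll": 0},
  {"tx": 16.5, "ty": -14.7, "tz": 0, "roll": 0},
  {"tx": 17.4, "ty": -15.5, "tz": 0, "roll": 0},
  {"tx": 17.4, "ty": -15.5, "tz": 0, "roll": 0},
  {"tx": 17.4, "ty": -15.5, "tz": 0, "roll": 0},
], jaw=0.6)

```text
time: 17.77
position: [457.4, -10.6, 250.2]
eef_rot: [0.707, 0.707, 0.0, 0.0]
wrist_force: [0.2, 0.1, -0.5]
grip_width: 68.6
grasp_force: 0.0
```

```bash
python3 - <<'E'
from h import *
def rep(n,c,m):
    q=c[m][:,:2].astype(np.float32);print(n,len(q),np.percentile(c[m][:,2],[5,50,95]),cv2.minEnclosingCircle(q)) if len(q)>3 else print(n,len(q))
f=grab('wrist','w9');print(state()['position']);c=cloud(f);d=np.hypot(c[...,0]-457,c[...,1]+10)
rep('cap',c,(d<30)&(abs(c[...,2]-150)<5))
E
```

```text
[457.78394391 -11.08353031 250.12396245]
cap 1481 [149.01933694 150.74092382 151.83382925] ((455.91778564453125, -11.823661804199219), 15.856762886047363)
```

Request:
carry_out([
  {"tx": -0.05, "ty": -0.1, "tz": 1, "roll": 0},
  {"tx": -0.05, "ty": -0.1, "tz": 3.5, "roll": 0},
  {"tx": -0.05, "ty": -0.1, "tz": 6, "roll": 0},
  {"tx": -0.05, "ty": -0.1, "tz": 8.5, "roll": 0},
  {"tx": -0.05, "ty": -0.1, "tz": 10.5, "roll": 0},
  {"tx": -0.05, "ty": -0.1, "tz": 11.5, "roll": 0},
  {"tx": -0.05, "ty": -0.1, "tz": 11.8, "roll": 0},
  {"tx": -0.05, "ty": -0.1, "tz": 11.8, "roll": 0},
  {"tx": -0.05, "ty": -0.1, "tz": 11.8, "roll": 0},
  {"tx": -0.05, "ty": -0.1, "tz": 11.8, "roll": 0},
])

```text
time: 18.65
position: [456.5, -11.3, 132.9]
eef_rot: [0.707, 0.707, 0.0, 0.001]
wrist_force: [0.5, -0.0, -0.7]
grip_width: 68.7
grasp_force: 0.0
```

Request:
carry_out([
  {"tx": 0, "ty": 0, "tz": 0, "roll": 0},
  {"tx": 0, "ty": 0, "tz": 0, "roll": 0},
  {"tx": 0, "ty": 0, "tz": 0, "roll": 0},
  {"tx": 0, "ty": 0, "tz": 0, "roll": 0},
  {"tx": 0, "ty": 0, "tz": 0, "roll": 0},
  {"tx": 0, "ty": 0, "tz": 0, "roll": 0},
  {"tx": 0, "ty": 0, "tz": 0, "roll": 0},
  {"tx": 0, "ty": 0, "tz": 0, "roll": 0},
  {"tx": 0, "ty": 0, "tz": 0, "roll": 0},
  {"tx": 0, "ty": 0, "tz": 0, "roll": 0},
], jaw=-1, force=80)

```text
time: 19.48
position: [456.2, -11.0, 133.1]
eef_rot: [0.707, 0.707, 0.0, 0.001]
wrist_force: [-1.0, -0.4, 8.9]
grip_width: 30.2
grasp_force: 78.8
```

Request:
carry_out([
  {"tx": 0, "ty": 0, "tz": -1, "roll": 0},
  {"tx": 0, "ty": 0, "tz": -3, "roll": 0},
  {"tx": 0, "ty": 0, "tz": -5, "roll": 0},
  {"tx": 0.5, "ty": 0.7, "tz": -6, "roll": 0},
  {"tx": 2, "ty": 2.7, "tz": -6, "roll": 0},
  {"tx": 4, "ty": 5.4, "tz": -6, "roll": 0},
  {"tx": 6, "ty": 8, "tz": -6, "roll": 0},
  {"tx": 8, "ty": 10.7, "tz": -6, "roll": 0},
  {"tx": 10, "ty": 13.4, "tz": -6, "roll": 0},
  {"tx": 11.6, "ty": 15.6, "tz": -6, "roll": 0},
])

```text
time: 20.32
position: [613.2, 106.6, 192.1]
eef_rot: [0.707, 0.707, 0.0, -0.0]
wrist_force: [-0.5, 0.3, -2.9]
grip_width: 29.8
grasp_force: 79.8
```

Request:
carry_out([
  {"tx": 0.7, "ty": 0.9, "tz": 0, "roll": 0},
  {"tx": 1, "ty": 1.3, "tz": 0, "roll": 0},
  {"tx": 1, "ty": 1.3, "tz": 0, "roll": 0},
  {"tx": 1, "ty": 1.3, "tz": 0.5, "roll": 0},
  {"tx": 1, "ty": 1.3, "tz": 1.5, "roll": 0},
  {"tx": 1, "ty": 1.3, "tz": 2.5, "roll": 0},
  {"tx": 1, "ty": 1.3, "tz": 3.5, "roll": 0},
  {"tx": 1, "ty": 1.3, "tz": 4, "roll": 0},
  {"tx": 1, "ty": 1.3, "tz": 4, "roll": 0},
  {"tx": 1, "ty": 1.3, "tz": 4, "roll": 0},
])

```text
time: 21.15
position: [624.8, 114.9, 151.9]
eef_rot: [0.707, 0.707, -0.0, -0.0]
wrist_force: [0.8, -0.0, -2.2]
grip_width: 29.6
grasp_force: 79.9
```

```bash
python3 - <<'E'
from h import *
a=grab('side','s11');b=grab('scene','c11');s=state();print(s['position'],s['eef_rot'],s['grip_width'])
z=lambda i:cv2.resize(i[:,:,::-1],(400,300),interpolation=cv2.INTER_CUBIC)
cv2.imwrite('pics/m4.png',np.hstack([z(a['pixels'][160:340,190:430]),z(b['pixels'][190:355,270:490])]))
for f in(a,b):
    c=cloud(f);m=(np.hypot(c[...,0]-634,c[...,1]-165)<135)&(abs(c[...,2]-18)<4)
    print(cv2.minAreaRect(c[m][:,:2].astype(np.float32)))
E
```

```text
[625.08815734 114.98605048 152.65211898] [7.07124173e-01 7.07089309e-01 2.49057152e-04 2.25033209e-04] 29.974514319978997
((631.6205444335938, 166.22509765625), (210.17312622070312, 108.71756744384766), 79.984619140625)
((635.0332641601562, 163.70596313476562), (213.43231201171875, 109.05304718017578), 80.4793701171875)
```

View pics/m4.png

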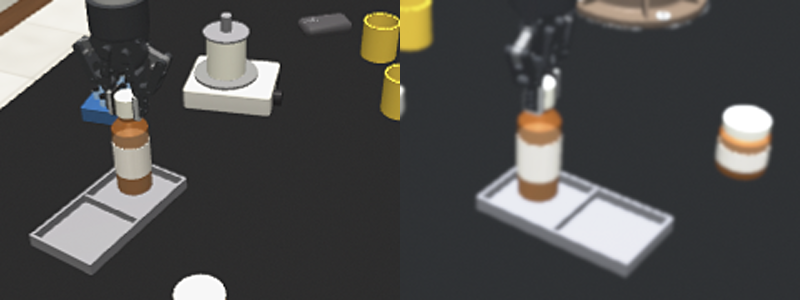

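The bottle hangs upright over the stirrer-side bay. I'll lower and release.

Request:
carry_out([
  {"tx": 0, "ty": 0, "tz": 0.3, "roll": 0},
  {"tx": 0, "ty": 0, "tz": 0.6, "roll": 0},
  {"tx": 0, "ty": 0, "tz": 0.9, "roll": 0},
  {"tx": 0, "ty": 0, "tz": 1.1, "roll": 0},
  {"tx": 0, "ty": 0, "tz": 1.3, "roll": 0},
  {"tx": 0, "ty": 0, "tz": 1.4, "roll": 0},
  {"tx": 0, "ty": 0, "tz": 1.5, "roll": 0},
  {"tx": 0, "ty": 0, "tz": 1.55, "roll": 0},
  {"tx": 0, "ty": 0, "tz": 1.55, "roll": 0},
  {"tx": 0, "ty": 0, "tz": 1.55, "roll": 0},
])

```text
time: 22.08
position: [624.9, 115.0, 137.2]
eef_rot: [0.707, 0.707, 0.0, 0.0]
wrist_force: [-1.1, 0.4, 1.3]
grip_width: 29.5
grasp_force: 80.4
```

Request:
carry_out([
  {"tx": 0, "ty": 0, "tz": 0, "roll": 0},
  {"tx": 0, "ty": 0, "tz": 0, "roll": 0},
  {"tx": 0, "ty": 0, "tz": 0, "roll": 0},
  {"tx": 0, "ty": 0, "tz": 0, "roll": 0},
  {"tx": 0, "ty": 0, "tz": 0, "roll": 0},
  {"tx": 0, "ty": 0, "tz": 0, "roll": 0},
  {"tx": 0, "ty": 0, "tz": -1, "roll": 0},
  {"tx": 0, "ty": 0, "tz": -4, "roll": 0},
  {"tx": 0, "ty": 0, "tz": -7, "roll": 0},
  {"tx": 0, "ty": 0, "tz": -10, "roll": 0},
], jaw=0.6)

```text
time: 22.92
position: [624.7, 115.0, 238.7]
eef_rot: [0.707, 0.707, -0.0, -0.0]
wrist_force: [0.2, -0.2, 0.1]
grip_width: 68.6
grasp_force: 0.0
```

Request:
carry_out([
  {"tx": 1, "ty": -1, "tz": 0, "roll": 0},
  {"tx": 3.5, "ty": -3.5, "tz": 0, "roll": 0},
  {"tx": 6.2, "ty": -6.2, "tz": 0, "roll": 0},
  {"tx": 9, "ty": -9, "tz": 0, "roll": 0},
  {"tx": 11.8, "ty": -11.8, "tz": 0, "roll": 0},
  {"tx": 14.6, "ty": -14.6, "tz": 0, "roll": 0},
  {"tx": 17.2, "ty": -17.2, "tz": 0, "roll": 0},
  {"tx": 19, "ty": -19, "tz": 0, "roll": 0},
  {"tx": 19.5, "ty": -19.5, "tz": 0, "roll": 0},
  {"tx": 19.5, "ty": -19.5, "tz": 0, "roll": 0},
], jaw=1)

```text
time: 23.75
position: [428.6, 311.2, 237.3]
eef_rot: [0.706, 0.708, 0.0, 0.0]
wrist_force: [-0.3, -0.2, -0.3]
grip_width: 85.4
grasp_force: 0.0
```

```bash
python3 - <<'E'
from h import *
def rep(n,c,m):
    q=c[m][:,:2].astype(np.float32);print(n,len(q),np.percentile(c[m][:,2],[5,50,95]),cv2.minEnclosingCircle(q)) if len(q)>3 else print(n,len(q))
f=grab('side','s12');f=grab('wrist','w12');print(state()['position']);c=cloud(f);d=np.hypot(c[...,0]-430,c[...,1]-310)
rep('jar',c,(d<40)&(abs(c[...,2]-72)<4))
c=cloud(load('s12'));d=np.hypot(c[...,0]-625,c[...,1]-115);rep('bottle cap',c,(d<40)&(abs(c[...,2]-154)<5))
E
```

```text
[430.29173795 309.80108394 237.0783454 ]
jar 3131 [71.45712286 72.77930342 73.94530275] ((430.25128173828125, 310.5609436035156), 29.114521026611328)
bottle cap 14 [149.2495714  151.9051507  154.04934177] ((634.165771484375, 120.03056335449219), 10.91752815246582)
```

Request:
carry_out([
  {"tx": 0, "ty": 0, "tz": 2, "roll": 0},
  {"tx": 0, "ty": 0, "tz": 5.5, "roll": 0},
  {"tx": 0, "ty": 0, "tz": 9, "roll": 0},
  {"tx": 0, "ty": 0, "tz": 12.5, "roll": 0},
  {"tx": 0, "ty": 0, "tz": 15.5, "roll": 0},
  {"tx": 0, "ty": 0, "tz": 17.5, "roll": 0},
  {"tx": 0, "ty": 0, "tz": 19, "roll": 0},
  {"tx": 0, "ty": 0, "tz": 20, "roll": 0},
  {"tx": 0, "ty": 0, "tz": 20, "roll": 0},
  {"tx": 0, "ty": 0, "tz": 20, "roll": 0},
])

```text
time: 24.68
position: [430.5, 309.5, 36.8]
eef_rot: [0.707, 0.707, -0.0, -0.0]
wrist_force: [-0.3, -0.1, -0.0]
grip_width: 85.4
grasp_force: 0.0
```

Request:
carry_out([
  {"tx": 0, "ty": 0, "tz": 0, "roll": 0},
  {"tx": 0, "ty": 0, "tz": 0, "roll": 0},
  {"tx": 0, "ty": 0, "tz": 0, "roll": 0},
  {"tx": 0, "ty": 0, "tz": 0, "roll": 0},
  {"tx": 0, "ty": 0, "tz": 0, "roll": 0},
  {"tx": 0, "ty": 0, "tz": 0, "roll": 0},
  {"tx": 0, "ty": 0, "tz": 0, "roll": 0},
  {"tx": 0, "ty": 0, "tz": 0, "roll": 0},
  {"tx": 0, "ty": 0, "tz": 0, "roll": 0},
  {"tx": 0, "ty": 0, "tz": 0, "roll": 0},
], jaw=-1, force=60)

```text
time: 25.52
position: [430.4, 310.2, 38.4]
eef_rot: [0.707, 0.707, 0.001, 0.0]
wrist_force: [-0.2, -1.9, 9.4]
grip_width: 62.1
grasp_force: 64.0
```

Request:
carry_out([
  {"tx": 0, "ty": 0, "tz": -1, "roll": 0},
  {"tx": 0, "ty": 0, "tz": -3.5, "roll": 0},
  {"tx": 0, "ty": 0, "tz": -6, "roll": 0},
  {"tx": -0.4, "ty": 1, "tz": -7, "roll": 0},
  {"tx": -1.6, "ty": 3.5, "tz": -7, "roll": 0},
  {"tx": -3, "ty": 6.5, "tz": -7, "roll": 0},
  {"tx": -4.5, "ty": 10, "tz": -7, "roll": 0},
  {"tx": -6, "ty": 13.5, "tz": -7, "roll": 0},
  {"tx": -7.5, "ty": 17, "tz": -7, "roll": 0},
  {"tx": -8.8, "ty": 19.7, "tz": -7, "roll": 0},
])

```text
time: 26.35
position: [629.3, 220.7, 108.3]
eef_rot: [0.707, 0.707, 0.001, 0.001]
wrist_force: [-0.1, 0.6, -1.9]
grip_width: 62.2
grasp_force: 66.3
```

Request:
carry_out([
  {"tx": -0.4, "ty": 1, "tz": 0, "roll": 0},
  {"tx": -0.6, "ty": 1.4, "tz": 0, "roll": 0},
  {"tx": -0.6, "ty": 1.4, "tz": 0, "roll": 0},
  {"tx": -0.6, "ty": 1.4, "tz": 0.5, "roll": 0},
  {"tx": -0.6, "ty": 1.4, "tz": 2, "roll": 0},
  {"tx": -0.6, "ty": 1.4, "tz": 3.5, "roll": 0},
  {"tx": -0.6, "ty": 1.4, "tz": 4.6, "roll": 0},
  {"tx": -0.6, "ty": 1.4, "tz": 5, "roll": 0},
  {"tx": -0.6, "ty": 1.4, "tz": 5, "roll": 0},
  {"tx": -0.6, "ty": 1.4, "tz": 5, "roll": 0},
])

```text
time: 27.18
position: [640.7, 216.4, 57.1]
eef_rot: [0.707, 0.707, 0.0, 0.0]
wrist_force: [-0.1, 0.1, -1.4]
grip_width: 61.7
grasp_force: 66.3
```

```bash
python3 - <<'E'
from h import *
a=grab('side','s13');b=grab('scene','c13');s=state();print(s['position'],s['eef_rot'],s['grip_width'])
z=lambda i:cv2.resize(i[:,:,::-1],(400,300),interpolation=cv2.INTER_CUBIC)
cv2.imwrite('pics/m5.png',np.hstack([z(a['pixels'][160:340,190:430]),z(b['pixels'][190:355,270:490])]))
E
```

```text
[641.0935645  216.26527775  57.65393355] [7.07016799e-01 7.07196496e-01 5.02072278e-04 3.30713214e-04] 61.69463447508131
```

View pics/m5.png

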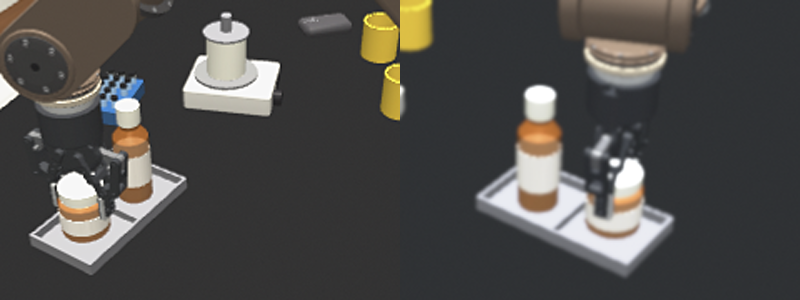

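The bottle stands in its bay and the jar hangs over the other one. I'll lower, release and rise.

Request:
carry_out([
  {"tx": 0, "ty": 0, "tz": 0.3, "roll": 0},
  {"tx": 0, "ty": 0, "tz": 0.6, "roll": 0},
  {"tx": 0, "ty": 0, "tz": 0.9, "roll": 0},
  {"tx": 0, "ty": 0, "tz": 1.1, "roll": 0},
  {"tx": 0, "ty": 0, "tz": 1.3, "roll": 0},
  {"tx": 0, "ty": 0, "tz": 1.4, "roll": 0},
  {"tx": 0, "ty": 0, "tz": 1.5, "roll": 0},
  {"tx": 0, "ty": 0, "tz": 1.55, "roll": 0},
  {"tx": 0, "ty": 0, "tz": 1.55, "roll": 0},
  {"tx": 0, "ty": 0, "tz": 1.55, "roll": 0},
])

```text
time: 28.12
position: [640.7, 215.9, 42.5]
eef_rot: [0.707, 0.707, 0.0, 0.0]
wrist_force: [-5.1, -1.8, 10.0]
grip_width: 62.0
grasp_force: 67.4
```

Request:
carry_out([
  {"tx": 0, "ty": 0, "tz": 0, "roll": 0},
  {"tx": 0, "ty": 0, "tz": 0, "roll": 0},
  {"tx": 0, "ty": 0, "tz": 0, "roll": 0},
  {"tx": 0, "ty": 0, "tz": 0, "roll": 0},
  {"tx": 0, "ty": 0, "tz": 0, "roll": 0},
  {"tx": 0, "ty": 0, "tz": 0, "roll": 0},
  {"tx": 0, "ty": 0, "tz": -1, "roll": 0},
  {"tx": 0, "ty": 0, "tz": -4, "roll": 0},
  {"tx": 0, "ty": 0, "tz": -8, "roll": 0},
  {"tx": 0, "ty": 0, "tz": -12, "roll": 0},
], jaw=0.9)

```text
time: 28.95
position: [640.4, 215.9, 162.7]
eef_rot: [0.707, 0.707, -0.001, -0.0]
wrist_force: [1.2, 1.4, 0.8]
grip_width: 81.2
grasp_force: 0.0
```

Request:
carry_out([
  {"tx": 0, "ty": -1, "tz": -3, "roll": 0},
  {"tx": 0, "ty": -3, "tz": -6, "roll": 0},
  {"tx": 1, "ty": -6, "tz": -9, "roll": 0},
  {"tx": 2, "ty": -9, "tz": -11, "roll": 0},
  {"tx": 4, "ty": -12, "tz": -12, "roll": 0},
  {"tx": 6, "ty": -14, "tz": -12, "roll": 0},
  {"tx": 8, "ty": -15, "tz": -12, "roll": 0},
  {"tx": 8, "ty": -15, "tz": -12, "roll": 0},
  {"tx": 8, "ty": -15, "tz": -12, "roll": 0},
  {"tx": 8, "ty": -15, "tz": -12, "roll": 0},
])

```text
time: 29.78
position: [491.1, 295.7, 281.7]
eef_rot: [0.707, 0.707, 0.0, 0.0]
wrist_force: [1.2, -0.2, 0.1]
grip_width: 80.7
grasp_force: 0.0
```

```bash
python3 - <<'E'
from h import *
def rep(n,c,m):
    q=c[m][:,:2].astype(np.float32);print(n,len(q),np.percentile(c[m][:,2],[5,50,95]).round(),cv2.minEnclosingCircle(q)) if len(q)>3 else print(n,len(q))
for v in('scene','side'):
    f=grab(v,v+'14');c=cloud(f)
    for n,x,y,z in(('bottlecap',625,115,154),('jarcap',641,216,76),('disc',612,-184,125),('spare',523,480,18),('rack',773,-77,45),('mouse',530,-480,24)):
        rep(v+n,c,(np.hypot(c[...,0]-x,c[...,1]-y)<(70 if n in('rack','mouse') else 45))&(abs(c[...,2]-z)<6))
z=lambda i:cv2.resize(i[:,:,::-1],(400,300),interpolation=cv2.INTER_CUBIC)
cv2.imwrite('pics/m6.png',np.hstack([z(load('side14')['pixels'][160:340,190:430]),z(load('scene14')['pixels'][170:350,190:430])]))
E
```

```text
scenebottlecap 138 [149. 155. 157.] ((627.2088012695312, 112.22346496582031), 16.92316436767578)
scenejarcap 441 [72. 77. 79.] ((642.362060546875, 217.13560485839844), 31.961397171020508)
scenedisc 388 [123. 127. 130.] ((614.0196533203125, -184.26113891601562), 39.175567626953125)
scenespare 212 [14. 19. 22.] ((519.7579345703125, 479.16455078125), 23.891143798828125)
scenerack 470 [40. 47. 51.] ((773.6671752929688, -79.85774230957031), 50.43283462524414)
scenemouse 321 [20. 26. 29.] ((532.3347778320312, -480.8789367675781), 52.43440628051758)
sidebottlecap 111 [149. 152. 154.] ((622.8101196289062, 115.8912353515625), 16.95237922668457)
sidejarcap 400 [72. 75. 77.] ((640.4003295898438, 218.38394165039062), 30.274856567382812)
sidedisc 253 [120. 123. 126.] ((611.4282836914062, -182.4129638671875), 39.7837028503418)
sidespare 419 [14. 17. 19.] ((521.1636352539062, 481.54779052734375), 20.67038917541504)
siderack 109 [40. 45. 48.] ((772.3587036132812, -75.49708557128906), 51.932525634765625)
sidemouse 224 [19. 23. 26.] ((525.9989624023438, -479.6402893066406), 50.083595275878906)
```

View pics/m6.png

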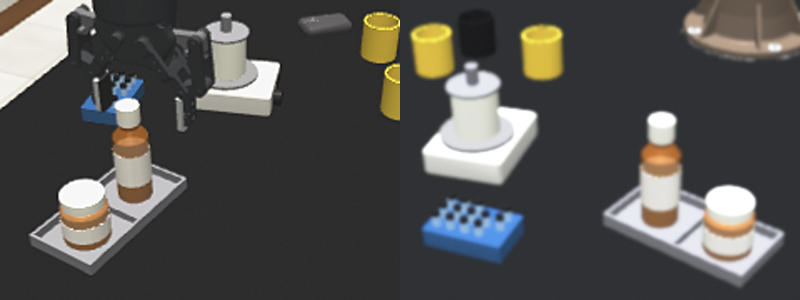

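The bottle and jar stand upright in their bays, the covered beaker is on the plate, the bystanders have not moved and the gripper is clear. I'm handing in.

```bash
python3 -c "
from plant import *
print(close_job())"
```

```text
the job is handed in; nothing more can be done
None
```

The job is handed in (no verdict was returned): by my last camera check the covered beaker stands centred on the plate, the tall bottle and squat jar are upright in the right bays, and the bystanders have not moved; the stir bar was seen inside the beaker before the cover went on.

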